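# Sort two pads on the slip-test ramp

## Robot

A 7-joint arm with a two-finger parallel gripper is mounted at the origin on the work surface; the furniture and walls round the work are solid. World frame = base frame: x ahead of the robot, y to its left, z up, the work surface at z = 0. Lengths are in m, angles in rad, forces in N, time in s.
With the tool pointing down it reaches from about 0.4 to 0.85 m from the base axis. Payload 10.4 kg.
Tool frame: the origin (TCP) lies between the finger pads; the fingertips stand 17 mm ahead of it and the grasp point (between the pads) lies 2 mm behind it; z points along the fingers, y is the line along which they close (so a half turn about z gives the same grasp; the last joint's range is limited). The gripper opens to 85 mm and grips with 20 to 120 N. Pads are 22 mm wide; open, the fingers measure 114 mm over their backs; the gripper's body (76 mm by 85 mm) begins 54 mm behind the grasp point. The pads swing forward as they close: fully open they stand 13 mm farther back than shut.
Start: joints at [-1.227, 0.332, -0.065, 1.46, 0.022, 1.35, -0.088], TCP at [0.224, 0.583, 0.248] pointing down, gripper open.
Joint ranges: [-2.6, 2.6], [-0.5, 2.12], [-1.47, 1.34], [0.16, 2.42], [-1.27, 4.41], [0.06, 2.06], [-2.6, 2.6]. Speed limits (rad/s): [2.22, 2.22, 2.79, 2.79, 3.14, 3.14, 3.14].

## Interface

Orientations are given as a unit quaternion [x, y, z, w].
In Python, from workcell import readout, imaging, manip gives the robot as it stands. The module is installed in compiled form; this text tells all that it offers.
- The arm moves only by the shell command python3 -m crank 'ROWS' [OPENING] [FORCE]. ROWS is JSON, a list of rows, each a list of 4 numbers: the shift along the tool's x, y, z as a fraction of full scale, then the turn about the tool's z as a fraction of full scale. In form: [[x, y, z, yaw], ...]. A call has 1 to 5 rows; each row is the pose to reach, as a shift and turn from the pose commanded when the call began, along the tool's axes at that moment; what a row does not reach only later rows make up. Full scale, the value 1, is 400 mm for a shift and 60 degrees for a turn. A row lasts 1/12 s, in which the tool goes at most 41.7 mm and 7.16 degrees, less where a joint would pass 70% of its speed; a pose out of reach is approached as far as the arm can. A call with a number of a shift or a turn outside -1 to 1 is refused whole. A call with a gripper value outside its range is refused whole. OPENING is the gripper command: -1 is shut, 1 is fully open, values between are in proportion, set as the call begins (- or left out, the last holds). The fingers move at their own pace and stop on an object; FORCE is the grip in N (left out, the last holds). Time passes only in rows, so rows that repeat a pose let the fingers close. It gives the time, the measured TCP pose, the force, the opening and the grip force at its end, in the units of the state.
- readout.get_obs(): the state, without advancing time (a new reading comes with each control period).
- imaging.camera(name): name is "side" or "top"; returns a dict with "color" (384x512x3 uint8, red, green, blue), "fx", "fy", "cx", "cy" (pixels), "rvec" (rotation vector, rad) and "tvec" (3), from world to camera coordinates, as OpenCV has them. Camera axes: x right, y down, z forward; pixel columns grow to the right and rows downward; lengths in m; the calibration is good to about 2 mm. A picture is of the moment at which its call begins. There is no depth.
- manip.hand_in(): hands the job in; it is judged then, once.
The state is a dict: "clock": time; "joint_pos": joint angles; "joint_velocities": joint speeds; "tau": joint torques, N m; "position": TCP position; "ee_rot": TCP orientation; "ft_force": force on the tool from outside, world axes, zero at the start; "torque": the same for the moment, N m; "grip_width": opening from 0.0 (shut) to 1.0 (fully open); "grasp_force": force on a finger pad.
Only numpy, scipy, OpenCV 4.12 (cv2) and the standard library are available. Lean on these libraries where they do the work, as an engineer would, in place of code of your own. Each camera call takes 0.05 s, during which the arm holds its last target. There are 200 camera calls.

## Task

One of the two look-alike blue pads still has a sole that grips, the other's has worn slick: find out which by putting a pad flat on the yellow patch high on the test ramp and letting go. At the end the pad that sticks must lie flat in the green tray, and the pad that slides must lie in the catch at the foot of the ramp, where it has slid from the patch on its own: never push a pad down the ramp or put one into the catch by hand.

Things in the scene. Friction and masses are not known exactly. Their poses are not given: they have to be found in the camera images.
- pad_1: one of two look-alike pads: blue block, steel disc in the middle of its top, black sole; 62 mm long (x), 46 wide (y), 30 high, 0.15 kg. Origin: centre of the underside, z up. Starts flat on the table, sole down. One pad grips and stays put on the ramp, the other is slick and slides to its foot in under a second; only trying tells which. Grip the two long blue sides, 46 mm apart
- pad_2: one of two look-alike pads: blue block, steel disc in the middle of its top, black sole; 62 mm long (x), 46 wide (y), 30 high, 0.15 kg. Origin: centre of the underside, z up. Starts flat on the table, sole down. One pad grips and stays put on the ramp, the other is slick and slides to its foot in under a second; only trying tells which. Grip the two long blue sides, 46 mm apart
- ramp: fixed test ramp, 255 x 136 mm. Origin: centre of underside; x up the slope, away from the robot, z up. Grey deck, 20 degrees: upper face from x -37.5 mm, z 10 to x 127.5, z 70; 120 mm clear (y) between rails 10 mm proud
- patch (a point): middle of the yellow patch on the deck's upper face, where a pad is tried (ramp x 75, y 0, z 51 mm); the patch is 75 mm long up the slope and 118 mm wide
- catch (a point): middle of the catch's level floor at the foot of the deck, the end nearest the robot (ramp x -80, z 10 mm); 85 mm (x) by 120 mm clear, open to the deck, dark walls 26 mm high on the other three sides. A pad that slides comes to rest here by itself
- tray: green open tray fixed to the table, 125 mm (its x) by 150 mm (its y), 22 mm high, walls and floor 4 mm thick. Origin: centre of its underside, z up

How it is judged:
On the way:
1. one of the pads is let go on the upper part of the ramp's deck (its origin above x = 20 mm of the ramp) (((x of pad_1 in the frame of ramp between 0.02 and 0.12 m and y of pad_1 in the frame of ramp between -0.06 and 0.06 m and z of pad_1 in the frame of ramp between 0.02 and 0.085 m and contact force between pad_1 and ramp above 0.05 N and contact force between pad_1 and the fingers below 0.05 N) or (x of pad_2 in the frame of ramp between 0.02 and 0.12 m and y of pad_2 in the frame of ramp between -0.06 and 0.06 m and z of pad_2 in the frame of ramp between 0.02 and 0.085 m and contact force between pad_2 and ramp above 0.05 N and contact force between pad_2 and the fingers below 0.05 N))), for 0.05 s.
At the end, for the whole second after the job is handed in: One pad, the one that stuck, lies in the green tray and the other, the one that slid, in the catch at the foot of the ramp (its origin between x = -120 and -50 mm of the ramp), each on its sole within 10 degrees, at rest and released (((x of pad_2 in the frame of tray between -0.045 and 0.045 m and y of pad_2 in the frame of tray between -0.055 and 0.055 m and z of pad_2 in the frame of tray between -0.002 and 0.014 m and angle between each of pad_2, pad_1's own z axis and vertical below 0.175 rad and linear speed of each of pad_2, pad_1 below 0.02 m/s and contact force between each of pad_2, pad_1 and the fingers below 0.05 N and x of pad_1 in the frame of ramp between -0.12 and -0.05 m and y of pad_1 in the frame of ramp between -0.06 and 0.06 m and z of pad_1 in the frame of ramp between 0 and 0.022 m) or (x of pad_1 in the frame of tray between -0.045 and 0.045 m and y of pad_1 in the frame of tray between -0.055 and 0.055 m and z of pad_1 in the frame of tray between -0.002 and 0.014 m and angle between each of pad_1, pad_2's own z axis and vertical below 0.175 rad and linear speed of each of pad_1, pad_2 below 0.02 m/s and contact force between each of pad_1, pad_2 and the fingers below 0.05 N and x of pad_2 in the frame of ramp between -0.12 and -0.05 m and y of pad_2 in the frame of ramp between -0.06 and 0.06 m and z of pad_2 in the frame of ramp between 0 and 0.022 m))); the robot touches nothing.
It fails at once if the fingers touch a pad on or close above the catch or the lowest part of the deck: a pad must get there by sliding on its own ((x of pad_1 in the frame of ramp between -0.13 and -0.01 m and y of pad_1 in the frame of ramp between -0.07 and 0.07 m and z of pad_1 in the frame of ramp below 0.08 m and contact force between pad_1 and the fingers above 0.5 N) or (x of pad_2 in the frame of ramp between -0.13 and -0.01 m and y of pad_2 in the frame of ramp between -0.07 and 0.07 m and z of pad_2 in the frame of ramp below 0.08 m and contact force between pad_2 and the fingers above 0.5 N)).
It also fails if it takes over 61 s, if anything falls off the work surface, if the arm or the gripper's body presses on something with over 40 N, if the wrist force passes 120 N, or if a joint passes its speed limit or range.

## Working session

There is one attempt and no reset: what is moved stays moved. The work goes in short steps, Python scripts to look and compute and a shell command to move; the robot and the scene stay as the last step left them, time stands still between calls to the robot, and variables do not carry over. Pictures are saved under pics/ and viewed, at most 10 in all, crops included, and the job is handed in when it is done.

```bash
mkdir -p pics; python3 - <<'E'
from workcell import readout, imaging
import cv2,numpy as np
o=readout.get_obs(); print({k:np.round(v,3).tolist() for k,v in o.items()})
for n in("top","side"):
    c=imaging.camera(n); cv2.imwrite(f"pics/{n}0.png",c["color"][:,:,::-1]); print(n,c["fx"],c["cx"],c["cy"],c["rvec"],c["tvec"], (-cv2.Rodrigues(np.array(c["rvec"]))[0].T@np.array(c["tvec"]).ravel()))
E
```

```text
{'clock': 0.0, 'joint_pos': [-1.227, 0.333, -0.065, 1.461, 0.022, 1.35, -0.089], 'joint_velocities': [0.0, -0.002, -0.0, 0.0, 0.0, 0.003, 0.0], 'tau': [-0.0, -62.545, 0.049, -39.162, 0.016, 0.01, -0.0], 'position': [0.224, 0.583, 0.248], 'ee_rot': [0.182, 0.983, -0.001, -0.0], 'ft_force': [1.037, -0.091, 0.019], 'torque': [0.026, 0.009, -0.018], 'grasp_force': 0.0, 'grip_width': 0.999}
top 442.8085452849852 257.75081452174214 198.2921239909152 [ 2.18508404 -2.14083966  0.1328123 ] [-0.0648552   0.5062464   1.14370673] [ 0.3696166  -0.05006251  1.1955894 ]
side 371.62550010669247 249.94835452647519 192.0989791454005 [ 2.21503687 -0.29956232  0.16122195] [-0.50869113  0.07401061  0.92468421] [ 0.29790439 -0.79566162  0.63044482]
```

View pics/top0.png

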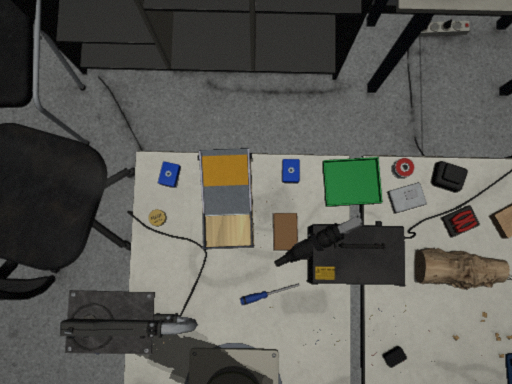

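View pics/side0.png

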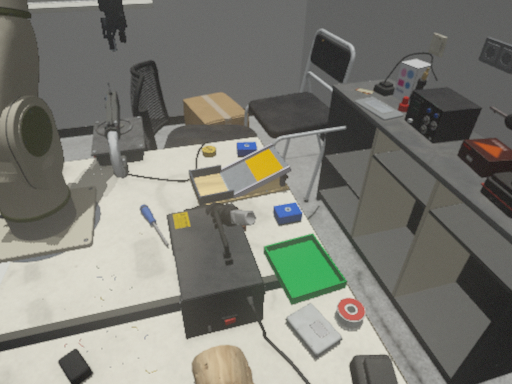

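The top view shows pads at about (169,174) and (291,170), the yellow patch at (226,170), the catch at (228,230) and the tray at (352,181). The side view agrees: pads at (247,149) and (288,214), ramp at (240,175), tray at (303,267).

```bash
cat > h.py <<'E'
from workcell import readout, imaging
import cv2,numpy as np
def ray(c,uv,z):
    R=cv2.Rodrigues(np.array(c["rvec"],float))[0]; t=np.array(c["tvec"],float).ravel()
    d=R.T@np.array([(uv[0]-c["cx"])/c["fx"],(uv[1]-c["cy"])/c["fy"],1]); o=-R.T@t
    return o+d*(z-o[2])/d[2]
RNG={"blue":((105,150,60),(130,255,255)),"yellow":((15,180,120),(30,255,255)),"green":((50,150,50),(75,255,255))}
def find(c,col,z,minA=80):
    hsv=cv2.cvtColor(c["color"],cv2.COLOR_RGB2HSV); m=cv2.inRange(hsv,*map(np.array,RNG[col]))
    out=[]
    for k in cv2.findContours(m,cv2.RETR_EXTERNAL,cv2.CHAIN_APPROX_NONE)[0]:
        if cv2.contourArea(k)<minA: continue
        r=cv2.minAreaRect(k); b=np.array([ray(c,p,z)[:2] for p in cv2.boxPoints(r)])
        e=b[1]-b[0],b[2]-b[1]; l=[np.hypot(*v) for v in e]; L=e[int(np.argmax(l))]
        yaw=(np.degrees(np.arctan2(L[1],L[0]))+90)%180-90
        out.append(dict(px=np.round(r[0],1),xy=b.mean(0).round(4),size=np.round(sorted(l),4),yaw=round(yaw,1)))
    return out
def tcp():
    from scipy.spatial.transform import Rotation as Ro
    o=readout.get_obs(); return o,np.array(o["position"]),Ro.from_quat(o["ee_rot"]).as_matrix()
E
python3 - <<'E'
from h import *
for n in("top","side"):
    c=imaging.camera(n); print(n)
    for col,z in(("blue",.03),("yellow",.051),("green",.022)):
        for f in find(c,col,z): print(col,f)
    if n=="top":
        im=cv2.resize(c["color"][140:260,140:390],None,fx=3.2,fy=3.2,interpolation=cv2.INTER_CUBIC); cv2.imwrite("pics/crop.png",im[:,:,::-1])
o,p,R=tcp();print(R.round(3))
E
```

```text
top
blue {'px': array([255.8, 296.7]), 'xy': array([ 0.2516, -0.0546]), 'size': array([0.0166, 0.0557]), 'yaw': np.float64(-75.1)}
blue {'px': array([168.4, 173.8]), 'xy': array([0.5682, 0.1848]), 'size': array([0.0443, 0.0598]), 'yaw': np.float64(-10.2)}
blue {'px': array([290.5, 170. ]), 'xy': array([ 0.5855, -0.1404]), 'size': array([0.0402, 0.0597]), 'yaw': np.float64(0.5)}
yellow {'px': array([324.5, 272.5]), 'xy': array([ 0.3177, -0.2287]), 'size': array([0.0278, 0.0435]), 'yaw': np.float64(-88.9)}
yellow {'px': array([224.6, 169.9]), 'xy': array([0.5783, 0.034 ]), 'size': array([0.077 , 0.1171]), 'yaw': np.float64(-86.6)}
green {'px': array([352.1, 181.2]), 'xy': array([ 0.5602, -0.3068]), 'size': array([0.1241, 0.149 ]), 'yaw': np.float64(-84.3)}
side
blue {'px': array([287.4, 209.5]), 'xy': array([ 0.5849, -0.1435]), 'size': array([0.0422, 0.0635]), 'yaw': np.float64(3.7)}
yellow {'px': array([263.3, 164.1]), 'xy': array([0.5785, 0.0391]), 'size': array([0.1067, 0.1117]), 'yaw': np.float64(86.4)}
green {'px': array([304.3, 266.9]), 'xy': array([ 0.5602, -0.3168]), 'size': array([0.142 , 0.1447]), 'yaw': np.float64(8.6)}
[[-0.933  0.359 -0.   ]
 [ 0.359  0.933 -0.001]
 [-0.    -0.001 -1.   ]]
```

View pics/crop.png

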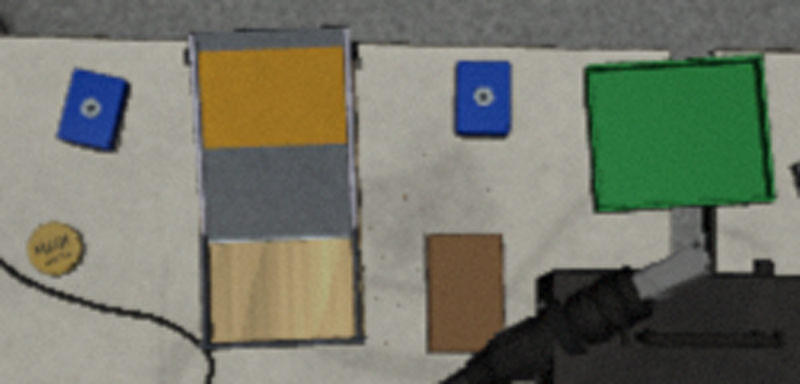

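Pad A is at about (0.568, 0.185) with yaw -10.5°. Pad B is at (0.585, -0.141) with yaw about 0.5°. The patch is at (0.578, 0.034) with yaw 3.4°, and the tray is at (0.560, -0.307). I'll start with pad A.

```bash
cat >> h.py <<'E'
def to(x,y,z,yaw):
    o,p,R=tcp(); s=R.T@(np.array([x,y,z])-p)/.4
    cur=np.degrees(np.arctan2(R[1,0],R[0,0])); d=(yaw-cur+90)%180-90
    print("fraction",s.round(3),"turn",round(-d/60,3),"mm",(s*400).round(),"w",round(o["grip_width"],3),"t",round(o["clock"],2))
E
python3 -c "
from h import *
c=imaging.camera('top')
print(ray(c,(168.4,173.4),.03),ray(c,(291.2,170),.03))
to(.568,.185,.15,-10.5)"
```

```text
[0.56929562 0.18492671 0.03      ] [ 0.58543741 -0.14231838  0.03      ]
fraction [-1.16  -0.621  0.245] turn -0.175 mm [-464. -248.   98.] w 1.004 t 0.25
```

```bash
python3 -m crank '[[-0.09,-0.05,0,0],[-0.18,-0.1,0,-0.05],[-0.27,-0.15,0,-0.1],[-0.36,-0.2,0,-0.15],[-0.44,-0.235,0,-0.175]]' 0.5 30
python3 -c "
from h import *
to(.569,.185,.15,-10.5)"
```

```text
clock: 0.67
position: [0.3563, 0.4299, 0.2485]
ee_rot: [0.091, 0.996, -0.0, 0.0]
ft_force: [0.4, -0.2, 0.2]
grip_width: 0.75
grasp_force: 0.0
fraction [-0.634 -0.506  0.246] turn 0.001 mm [-253. -202.   99.] w 0.75 t 0.67
```

```bash
python3 -m crank '[[-0.08,-0.06,0,0],[-0.16,-0.125,0,0],[-0.24,-0.19,0,0],[-0.32,-0.25,0,0],[-0.4,-0.32,0,0]]'
python3 -m crank '[[-0.08,-0.06,0.05,0],[-0.16,-0.125,0.1,0],[-0.23,-0.18,0.2,0],[-0.23,-0.18,0.24,0],[-0.23,-0.18,0.24,0]]'
python3 - <<'E'
from h import *
to(.569,.185,.023,-10.5)
for n in("top","side"):
    c=imaging.camera(n)
    for f in find(c,"blue",.03,40): print(n,f)
    cv2.imwrite(f"pics/{n}1.png",c["color"][:,:,::-1])
E
```

```text
clock: 1.08
position: [0.4891, 0.2769, 0.2484]
ee_rot: [0.091, 0.996, 0.0, 0.0]
ft_force: [-0.1, 0.8, 0.4]
grip_width: 0.751
grasp_force: 0.0
clock: 1.5
position: [0.5647, 0.1854, 0.1464]
ee_rot: [0.094, 0.996, -0.003, -0.003]
ft_force: [-2.1, -1.5, -0.8]
grip_width: 0.751
grasp_force: 0.0
fraction [-0.013  0.003  0.308] turn -0.005 mm [ -5.   1. 123.] w 0.751 t 1.5
top {'px': array([255.8, 296.7]), 'xy': array([ 0.2516, -0.0546]), 'size': array([0.0166, 0.0557]), 'yaw': np.float64(-75.1)}
top {'px': array([290.5, 170. ]), 'xy': array([ 0.5855, -0.1404]), 'size': array([0.0402, 0.0597]), 'yaw': np.float64(0.5)}
side {'px': array([287.5, 209.4]), 'xy': array([ 0.5851, -0.1435]), 'size': array([0.0403, 0.0631]), 'yaw': np.float64(-0.7)}
```

View pics/side1.png

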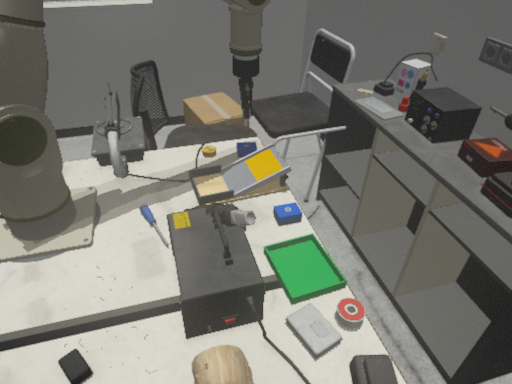

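The gripper, at (247,120), is above pad A at (247,149). Next I descend and grip.

```bash
python3 -m crank '[[-0.01,0,0.08,0],[-0.01,0,0.15,0],[-0.01,0,0.22,0],[-0.01,0,0.27,0],[-0.01,0,0.305,0]]'
python3 -m crank '[[0,0,0,0],[0,0,0,0],[0,0,0,0],[0,0,0,0],[0,0,0,0]]' -1 40
python3 -m crank '[[0,0,0,0],[0,0,-0.06,0],[0,0,-0.13,0],[0,0,-0.2,0],[0,0,-0.26,0]]'
python3 -c "
from h import *
to(.578,.034,.13,3.4)"
```

```text
clock: 2.02
position: [0.5688, 0.1921, 0.0301]
ee_rot: [0.09, 0.996, 0.001, -0.0]
ft_force: [-0.2, -0.1, 0.7]
grip_width: 0.752
grasp_force: 0.0
clock: 2.43
position: [0.5701, 0.1905, 0.0318]
ee_rot: [0.091, 0.996, 0.001, 0.001]
ft_force: [-0.4, 0.2, -0.9]
grip_width: 0.526
grasp_force: 43.9
clock: 2.85
position: [0.5697, 0.1899, 0.1366]
ee_rot: [0.092, 0.996, 0.0, 0.001]
ft_force: [0.5, -0.6, -2.0]
grip_width: 0.526
grasp_force: 43.8
fraction [-0.092 -0.379  0.016] turn -0.232 mm [ -37. -152.    6.] w 0.526 t 2.85
```

The grip is about 9 mm too high, so I'll set the pad down and regrip lower.

```bash
python3 -m crank '[[0,0,0.08,0],[0,0,0.16,0],[0,0,0.22,0],[0,0,0.255,0],[0,0,0.255,0]]'
python3 -m crank '[[0,0,0,0],[0,0,0,0],[0,0.005,0.01,0],[0,0.005,0.022,0],[0,0.005,0.022,0]]' 0.5
python3 -m crank '[[0,0,0,0],[0,0,0,0],[0,0,0,0],[0,0,0,0],[0,0,0,0]]' -1 40
python3 -m crank '[[0,0,0,0],[0,0,-0.06,0],[0,0,-0.13,0],[0,0,-0.2,0],[0,0,-0.26,0]]'
python3 -m crank '[[0,0,0,0],[0,0,0,0]]'
python3 -c "
from h import *
to(.578,.034,.13,3.4)"
```

```text
clock: 3.27
position: [0.5686, 0.1895, 0.0306]
ee_rot: [0.092, 0.996, -0.001, -0.001]
ft_force: [-0.9, 0.1, -0.1]
grip_width: 0.529
grasp_force: 47.0
clock: 3.68
position: [0.5692, 0.192, 0.0227]
ee_rot: [0.091, 0.996, -0.0, -0.0]
ft_force: [-0.1, 0.9, -0.6]
grip_width: 0.751
grasp_force: 0.0
clock: 4.1
position: [0.5699, 0.1919, 0.0237]
ee_rot: [0.092, 0.996, 0.0, 0.0]
ft_force: [0.8, -0.7, 1.3]
grip_width: 0.531
grasp_force: 42.3
clock: 4.52
position: [0.5698, 0.1919, 0.1291]
ee_rot: [0.092, 0.996, 0.0, 0.0]
ft_force: [0.6, 0.2, -1.4]
grip_width: 0.532
grasp_force: 42.0
clock: 4.68
position: [0.5704, 0.1922, 0.1287]
ee_rot: [0.092, 0.996, 0.001, 0.001]
ft_force: [-0.5, 0.2, -1.1]
grip_width: 0.527
grasp_force: 42.1
fraction [-0.091 -0.385 -0.004] turn -0.232 mm [ -36. -154.   -1.] w 0.527 t 4.68
```

```bash
python3 -m crank '[[-0.02,-0.09,-0.02,-0.06],[-0.045,-0.18,-0.02,-0.12],[-0.07,-0.27,-0.02,-0.18],[-0.09,-0.35,-0.02,-0.232],[-0.09,-0.383,-0.02,-0.232]]'
python3 -m crank '[[0,0,0,0],[0,0,0,0]]'
python3 - <<'E'
from h import *
to(.578,.034,.086,3.4)
for n in("top","side"):
    c=imaging.camera(n)
    for f in find(c,"blue",.15,40): print(n,f)
    cv2.imwrite(f"pics/{n}2.png",c["color"][:,:,::-1])
E
```

```text
clock: 5.1
position: [0.5766, 0.0284, 0.134]
ee_rot: [-0.028, 1.0, -0.001, -0.001]
ft_force: [-0.3, -0.9, -0.8]
grip_width: 0.526
grasp_force: 42.0
clock: 5.27
position: [0.5764, 0.0343, 0.1342]
ee_rot: [-0.029, 1.0, 0.0, -0.001]
ft_force: [0.5, 0.4, -1.5]
grip_width: 0.531
grasp_force: 42.0
fraction [-0.004 -0.001  0.121] turn -0.002 mm [-2. -0. 48.] w 0.531 t 5.27
top {'px': array([290.5, 170. ]), 'xy': array([ 0.5633, -0.1311]), 'size': array([0.0361, 0.0535]), 'yaw': np.float64(0.5)}
side {'px': array([287.4, 209.5]), 'xy': array([ 0.5275, -0.274 ]), 'size': array([0.0332, 0.0508]), 'yaw': np.float64(-1.4)}
```

View pics/side2.png

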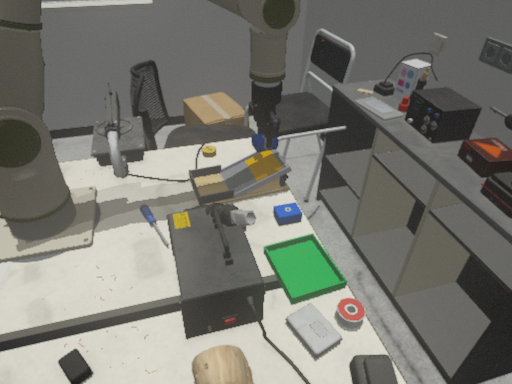

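The pad at (263,143) is held over the patch. I'll lower it until it touches, with a light grip so it can pivot to the slope.

```bash
python3 -m crank '[[0,0,0.04,0],[0,0,0.08,0],[0,0,0.1,0],[0,0,0.11,0],[0,0,0.115,0]]' -1 20
python3 -m crank '[[0,0,0.005,0],[0,0,0.01,0],[0,0,0.015,0],[0,0,0.02,0],[0,0,0.02,0]]'
python3 -m crank '[[0,0,0.003,0],[0,0,0.006,0],[0,0,0.006,0]]'
```

```text
clock: 5.78
position: [0.5769, 0.0356, 0.0888]
ee_rot: [-0.03, 1.0, 0.0, -0.001]
ft_force: [-0.0, -0.7, -1.8]
grip_width: 0.528
grasp_force: 42.0
clock: 6.2
position: [0.5775, 0.0349, 0.0837]
ee_rot: [-0.03, 1.0, 0.001, 0.0]
ft_force: [-12.0, 0.1, 18.5]
grip_width: 0.53
grasp_force: 45.1
clock: 6.45
position: [0.5772, 0.0349, 0.0818]
ee_rot: [-0.03, 1.0, 0.001, 0.0]
ft_force: [-15.4, -0.1, 23.4]
grip_width: 0.533
grasp_force: 46.9
```

```bash
python3 -m crank '[[0,0,-0.004,0],[0,0,-0.004,0],[0,0,-0.004,0],[0,0,-0.004,0],[0,0,-0.004,0]]' 0.55
python3 -m crank '[[0,0,0,0],[0,0,0,0],[0,0,0,0],[0,0,0,0],[0,0,0,0]]'
python3 - <<'E'
from h import *
for n in("top","side"):
    c=imaging.camera(n)
    for f in find(c,"blue",.03,30): print(n,f)
    cv2.imwrite(f"pics/{n}3.png",c["color"][100:300,150:350,::-1].repeat(3,0).repeat(3,1))
E
```

```text
clock: 6.87
position: [0.5772, 0.0347, 0.0805]
ee_rot: [-0.03, 1.0, 0.0, -0.0]
ft_force: [0.8, -0.7, 0.1]
grip_width: 0.773
grasp_force: 0.0
clock: 7.28
position: [0.5772, 0.0347, 0.0807]
ee_rot: [-0.03, 1.0, 0.0, -0.0]
ft_force: [0.3, -0.4, 0.3]
grip_width: 0.771
grasp_force: 0.0
top {'px': array([260. , 295.5]), 'xy': array([ 0.2547, -0.0654]), 'size': array([0.0121, 0.0335]), 'yaw': np.float64(-70.8)}
top {'px': array([290.5, 170. ]), 'xy': array([ 0.5855, -0.1404]), 'size': array([0.0402, 0.0597]), 'yaw': np.float64(0.5)}
side {'px': array([287.4, 209.6]), 'xy': array([ 0.5848, -0.144 ]), 'size': array([0.0416, 0.0635]), 'yaw': np.float64(-0.7)}
```

View pics/side3.png

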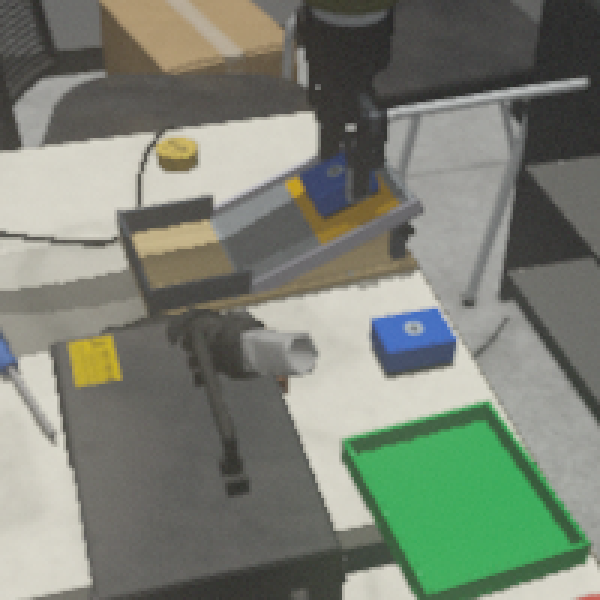

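The pad lies flat on the patch in the crop at (340,190) and hasn't moved more than 0.8 s after release, so pad A grips. I'll regrip it and take it to the tray.

```bash
python3 -m crank '[[0,0,0.005,0],[0,0,0.009,0],[0,0,0.009,0]]'
python3 -m crank '[[0,0,0,0],[0,0,0,0],[0,0,0,0],[0,0,0,0],[0,0,0,0]]' -1 40
python3 -m crank '[[0,0,-0.04,0],[0,0,-0.1,0],[0,0,-0.18,0],[0,0,-0.22,0],[0,0,-0.22,0]]'
python3 -c "
from h import *
to(.560,-.307,.16,4.5)"
```

```text
clock: 7.63
position: [0.5769, 0.0346, 0.0766]
ee_rot: [-0.03, 1.0, -0.0, -0.0]
ft_force: [-0.2, -0.2, 0.2]
grip_width: 0.773
grasp_force: 0.0
clock: 8.05
position: [0.5773, 0.0347, 0.0773]
ee_rot: [-0.03, 1.0, 0.0, 0.0]
ft_force: [-0.8, -0.1, 2.4]
grip_width: 0.526
grasp_force: 41.2
clock: 8.47
position: [0.5791, 0.0348, 0.1691]
ee_rot: [-0.03, 1.0, 0.001, 0.003]
ft_force: [0.4, 0.4, -1.2]
grip_width: 0.531
grasp_force: 41.2
fraction [ 0.098 -0.85   0.021] turn -0.018 mm [  39. -340.    9.] w 0.531 t 8.47
```

```bash
python3 -m crank '[[0.01,-0.09,0,0],[0.025,-0.19,0,0],[0.035,-0.29,0,0],[0.045,-0.39,0,0],[0.055,-0.48,0,0]]'
python3 -m crank '[[0.01,-0.09,0,0],[0.025,-0.19,0,0],[0.035,-0.29,0,0],[0.043,-0.37,0,-0.018],[0.043,-0.37,0,-0.018]]'
python3 -m crank '[[0,0,0,0],[0,0,0,0]]'
python3 -c "
from h import *
to(.560,-.307,.04,4.5)"
```

```text
clock: 8.88
position: [0.5656, -0.1608, 0.1641]
ee_rot: [-0.029, 1.0, -0.0, -0.001]
ft_force: [0.4, -0.1, -0.7]
grip_width: 0.531
grasp_force: 41.3
clock: 9.3
position: [0.5547, -0.3154, 0.164]
ee_rot: [-0.035, 0.999, -0.002, -0.001]
ft_force: [-1.5, -0.7, -0.9]
grip_width: 0.534
grasp_force: 41.4
clock: 9.47
position: [0.558, -0.3064, 0.1639]
ee_rot: [-0.039, 0.999, 0.001, -0.001]
ft_force: [0.3, -0.1, -0.3]
grip_width: 0.528
grasp_force: 41.4
fraction [-0.005 -0.002  0.31 ] turn -0.0 mm [ -2.  -1. 124.] w 0.528 t 9.47
```

```bash
python3 -m crank '[[0,0,0.08,0],[0,0,0.16,0],[0,0,0.23,0],[0,0,0.28,0],[0,0,0.3,0]]'
python3 -m crank '[[0,0,0.007,0],[0,0,0.014,0],[0,0,0.02,0],[0,0,0.02,0]]'
```

```text
clock: 9.88
position: [0.5571, -0.3039, 0.0413]
ee_rot: [-0.04, 0.999, 0.002, -0.002]
ft_force: [-1.2, 0.3, -0.3]
grip_width: 0.525
grasp_force: 41.4
clock: 10.22
position: [0.5595, -0.3068, 0.039]
ee_rot: [-0.039, 0.999, -0.0, 0.001]
ft_force: [-0.7, 2.7, 3.6]
grip_width: 0.525
grasp_force: 42.1
```

```bash
python3 -m crank '[[0,0,0,0],[0,0,0,0],[0,0,0,0],[0,0,0,0],[0,0,0,0]]' 0.55
python3 -m crank '[[0,0,-0.05,0],[0,0,-0.13,0],[0,0,-0.21,0],[0,0,-0.28,0],[0,0,-0.28,0]]'
python3 -c "
from h import *
to(.5855,-.142,.13,0.5)"
```

```text
clock: 10.63
position: [0.5584, -0.3071, 0.0373]
ee_rot: [-0.039, 0.999, -0.0, 0.0]
ft_force: [-0.6, 0.3, -0.1]
grip_width: 0.773
grasp_force: 0.0
clock: 11.05
position: [0.5607, -0.3088, 0.1555]
ee_rot: [-0.039, 0.999, -0.002, 0.004]
ft_force: [1.3, 0.1, 0.0]
grip_width: 0.777
grasp_force: 0.0
fraction [-0.094  0.411  0.063] turn 0.066 mm [-38. 164.  25.] w 0.777 t 11.05
```

```bash
python3 -m crank '[[-0.02,0.09,0,0.02],[-0.04,0.18,0.02,0.04],[-0.065,0.27,0.04,0.06],[-0.085,0.36,0.06,0.066],[-0.09,0.411,0.063,0.066]]'
python3 -m crank '[[0,0,0,0],[0,0,0,0],[0,0,0,0]]'
python3 - <<'E'
from h import *
to(.5855,-.142,.024,0.5)
for n in("top","side"):
    c=imaging.camera(n)
    for f in find(c,"blue",.034,40): print(n,f)
    cv2.imwrite(f"pics/{n}4.png",c["color"][100:300,200:400,::-1].repeat(3,0).repeat(3,1))
E
```

```text
clock: 11.47
position: [0.5816, -0.1348, 0.1222]
ee_rot: [-0.007, 1.0, 0.001, -0.001]
ft_force: [0.8, 0.7, -0.0]
grip_width: 0.779
grasp_force: 0.0
clock: 11.72
position: [0.5812, -0.1414, 0.124]
ee_rot: [-0.004, 1.0, -0.0, 0.0]
ft_force: [-0.3, -0.2, 0.4]
grip_width: 0.774
grasp_force: 0.0
fraction [-0.011 -0.001  0.25 ] turn -0.0 mm [ -4.  -1. 100.] w 0.774 t 11.72
top {'px': array([352.8, 179.3]), 'xy': array([ 0.5632, -0.306 ]), 'size': array([0.0449, 0.0604]), 'yaw': np.float64(3.9)}
side {'px': array([305., 259.]), 'xy': array([ 0.563 , -0.3104]), 'size': array([0.0466, 0.0696]), 'yaw': np.float64(5.1)}
```

View pics/side4.png

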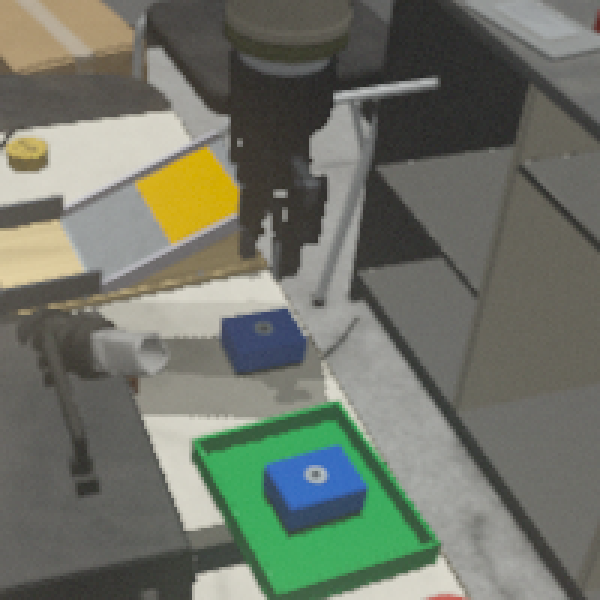

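Pad A lies flat in the middle of the tray, at (315,485) in the crop. Pad B at (263,340) is under the gripper, so I'll pick it up next.

```bash
python3 -m crank '[[-0.01,0,0.07,0],[-0.01,0,0.14,0],[-0.01,0,0.2,0],[-0.01,0,0.24,0],[-0.01,0,0.25,0]]'
python3 -m crank '[[0,0,0,0],[0,0,0,0],[0,0,0,0],[0,0,0,0],[0,0,0,0]]' -1 40
python3 -m crank '[[0,0,0,0],[0,0,-0.06,0],[0,0,-0.13,0],[0,0,-0.2,0],[0,0,-0.29,0]]'
python3 -m crank '[[0,0,0,0],[0,0,0,0]]'
python3 -c "
from h import *
to(.580,.034,.136,3.4)"
```

```text
clock: 12.23
position: [0.5833, -0.1414, 0.021]
ee_rot: [-0.004, 1.0, 0.0, -0.002]
ft_force: [-1.5, 0.1, -0.6]
grip_width: 0.772
grasp_force: 0.0
clock: 12.65
position: [0.5858, -0.1404, 0.0248]
ee_rot: [-0.005, 1.0, -0.0, 0.001]
ft_force: [0.4, -0.9, 3.4]
grip_width: 0.529
grasp_force: 42.8
clock: 13.07
position: [0.5842, -0.14, 0.1399]
ee_rot: [-0.005, 1.0, 0.0, -0.001]
ft_force: [0.9, 0.0, -1.7]
grip_width: 0.531
grasp_force: 42.1
clock: 13.23
position: [0.5866, -0.1405, 0.1422]
ee_rot: [-0.005, 1.0, -0.0, 0.002]
ft_force: [0.2, 0.3, -1.8]
grip_width: 0.529
grasp_force: 42.4
fraction [0.012 0.436 0.015] turn -0.048 mm [  5. 175.   6.] w 0.529 t 13.23
```

```bash
python3 -m crank '[[0,0.08,0,0],[0,0.17,0,-0.02],[0.01,0.27,0,-0.04],[0.012,0.37,0,-0.048],[0.012,0.437,0,-0.048]]'
python3 -m crank '[[0,0,0,0],[0,0,0,0],[0,0,0,0]]'
python3 -c "
from h import *
to(.580,.034,.088,3.4)"
```

```text
clock: 13.65
position: [0.5774, 0.039, 0.1384]
ee_rot: [-0.032, 0.999, 0.001, -0.001]
ft_force: [0.8, 1.1, -0.1]
grip_width: 0.531
grasp_force: 42.3
clock: 13.9
position: [0.5783, 0.0335, 0.1389]
ee_rot: [-0.029, 1.0, -0.0, -0.001]
ft_force: [-0.1, -0.9, -2.1]
grip_width: 0.528
grasp_force: 42.3
fraction [-0.004  0.001  0.127] turn -0.0 mm [-2.  0. 51.] w 0.528 t 13.9
```

```bash
python3 -m crank '[[0,0,0.04,0],[0,0,0.08,0],[0,0,0.11,0],[0,0,0.12,0],[0,0,0.127,0]]' - 20
python3 -m crank '[[0,0,0.005,0],[0,0,0.01,0],[0,0,0.015,0],[0,0,0.018,0],[0,0,0.018,0]]'
```

```text
clock: 14.32
position: [0.5784, 0.0333, 0.0882]
ee_rot: [-0.029, 1.0, -0.0, -0.001]
ft_force: [0.2, -0.7, -1.0]
grip_width: 0.531
grasp_force: 42.2
clock: 14.73
position: [0.5789, 0.0338, 0.0847]
ee_rot: [-0.029, 1.0, 0.0, 0.0]
ft_force: [-16.1, -2.2, 23.8]
grip_width: 0.53
grasp_force: 46.3
```

```bash
python3 -m crank '[[0,0,0,0],[0,0,0,0],[0,0,0,0],[0,0,0,0],[0,0,0,0]]' 0.55
python3 -m crank '[[0,0,0,0],[0,0,0,0],[0,0,0,0],[0,0,0,0],[0,0,0,0]]'
python3 - <<'E'
from h import *
c=imaging.camera("side")
for f in find(c,"blue",.04,30): print(f)
cv2.imwrite("pics/side5.png",c["color"][100:300,150:350,::-1].repeat(3,0).repeat(3,1))
E
```

```text
clock: 15.15
position: [0.579, 0.0345, 0.0819]
ee_rot: [-0.03, 1.0, 0.0, 0.0]
ft_force: [0.5, -0.2, 0.0]
grip_width: 0.775
grasp_force: 0.0
clock: 15.57
position: [0.5789, 0.0345, 0.0819]
ee_rot: [-0.03, 1.0, 0.0, 0.0]
ft_force: [0.1, 0.4, -0.4]
grip_width: 0.777
grasp_force: 0.0
{'px': array([305.1, 258.7]), 'xy': array([ 0.5607, -0.3146]), 'size': array([0.0447, 0.0682]), 'yaw': np.float64(5.1)}
```

View pics/side5.png

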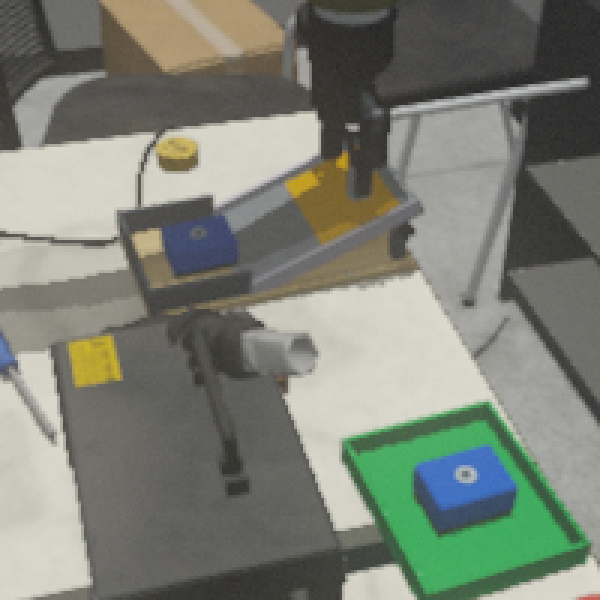

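Pad B has slid down and is in the catch, at (200,245) in the crop. I'll raise the arm and check where it rests.

```bash
python3 -m crank '[[0,0,-0.05,0],[0,0,-0.13,0],[0,0,-0.21,0],[0,0,-0.3,0],[0,0,-0.35,0]]'
python3 -m crank '[[0,0,0,0],[0,0,0,0],[0,0,0,0],[0,0,0,0]]'
python3 - <<'E'
from h import *
RNG["blue"]=((105,120,40),(130,255,255))
y=np.radians(3.4); ex=np.array([np.cos(y),np.sin(y)]); o=np.array([.578,.034])-.075*ex
for n in("top","side"):
    c=imaging.camera(n)
    for f in find(c,"blue",.04,40):
        d=f["xy"]-o; print(n,f,"ramp",d@ex,-d[0]*ex[1]+d[1]*ex[0])
    if n=="top": cv2.imwrite("pics/top6.png",c["color"][140:260,140:390,::-1].repeat(3,0).repeat(3,1))
E
```

```text
clock: 16.03
position: [0.5799, 0.0343, 0.226]
ee_rot: [-0.03, 1.0, 0.0, 0.002]
ft_force: [0.6, 0.5, 0.6]
grip_width: 0.775
grasp_force: 0.0
clock: 16.37
position: [0.5782, 0.0344, 0.2204]
ee_rot: [-0.03, 1.0, -0.0, -0.001]
ft_force: [0.6, 0.8, -0.0]
grip_width: 0.774
grasp_force: 0.0
top {'px': array([509. , 368.5]), 'xy': array([ 0.0874, -0.6967]), 'size': array([0.0102, 0.0706]), 'yaw': np.float64(-2.7)} ramp -0.45807162675135427 -0.7003181353875285
top {'px': array([255.8, 296.4]), 'xy': array([ 0.2533, -0.0546]), 'size': array([0.0175, 0.055 ]), 'yaw': np.float64(-70.7)} ramp -0.2543830168256767 -0.06918726925393087
top {'px': array([352.5, 179.3]), 'xy': array([ 0.5621, -0.3039]), 'size': array([0.0462, 0.0602]), 'yaw': np.float64(4.3)} ramp 0.03908836310469484 -0.33636226651558254
side {'px': array([305. , 259.1]), 'xy': array([ 0.5603, -0.3156]), 'size': array([0.0469, 0.0689]), 'yaw': np.float64(5.1)} ramp 0.036597646843593276 -0.34793492102985385
```

View pics/top6.png

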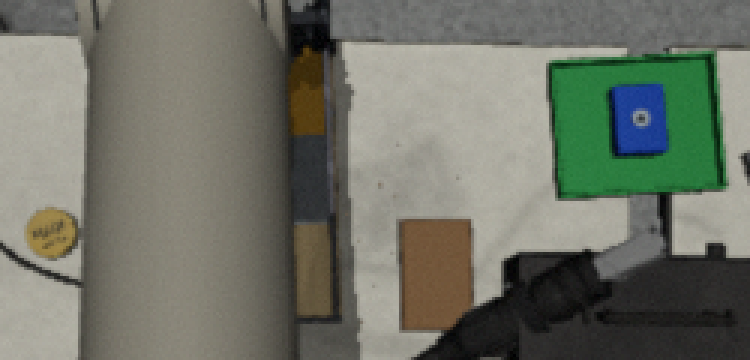

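The arm hides the catch in the top view. The tray pad's disc is at (642,118), clear and flat. I'll locate pad B from its disc in the side view instead.

```bash
python3 - <<'E'
from h import *
c=imaging.camera("side")
y=np.radians(3.4); ex=np.array([np.cos(y),np.sin(y)]); o=np.array([.578,.034])-.075*ex
def rf(uv,z): d=ray(c,uv,z)[:2]-o; return d@ex,-d[0]*ex[1]+d[1]*ex[0]
print(rf((216.7,177.4),.04))
im=cv2.resize(c["color"][150:215,180:260],None,fx=8,fy=8,interpolation=cv2.INTER_CUBIC); cv2.imwrite("pics/side7.png",im[:,:,::-1])
E
```

```text
(np.float64(-0.06348449067519032), np.float64(-0.0037322594603497834))
```

View pics/side7.png

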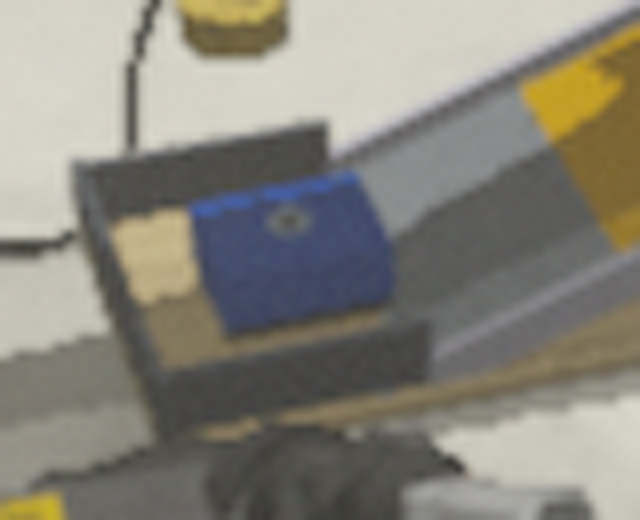

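The picture shows pad B resting on the catch floor, with its disc at (290,222) in the crop. That puts it at ramp x of about -64 mm, inside the -120 to -50 mm limit. Handing in now.

```bash
python3 -c "
from workcell import manip
print(manip.hand_in())"
```

```text
the job is handed in; nothing more can be done
None
```

The job is handed in (no verdict was returned): the pad that stuck lies flat in the green tray, and the other slid from the patch by itself and rests in the catch at about ramp x = -64 mm.

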